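# Touch off a die-cast box with a gauge pin, then set the pin in its hole

### The arm

A 6-joint arm with a two-finger parallel gripper is mounted at the origin on the work surface. World frame = base frame: x ahead of the robot, y to its left, z up, the work surface at z = 0. Lengths are in m, angles in degrees, forces in N, time in s.
With the tool pointing down it reaches from about 0.4 to 0.825 m from the base axis. Payload 7 kg.
Tool frame: the origin (TCP) lies midway between the tips of the shut fingers; the grasp point (between the pads) lies 19 mm behind it; z points along the fingers, y is the line along which they close (so a half turn about z gives the same grasp; the last joint's range is limited). The gripper opens to 88 mm and grips with 3 to 60 N. Pads are 19 mm wide; open, the fingers measure 130 mm over their backs; the gripper's body (78 mm by 193 mm) begins 47 mm behind the grasp point.
Start: joints at [88.871, 20.546, 0.682, 0, -70.136, -16.507], TCP at [0.205, 0.643, 0.227] pointing down, gripper open.
Joint ranges: [-176.03, 176.03], [-82.01, 121.73], [-58.28, 71.71], [-173.87, 95.51], [-174.79, -0.11], [-173.66, 173.66]. Speed limits (degrees/s): [136.94, 136.94, 172.46, 180, 180, 180].

### API

Orientations are given as [roll, pitch, yaw] about the fixed x, y, z axes, in that order (R = Rz(yaw) Ry(pitch) Rx(roll)).
In Python, from plant import ctrl gives the robot as it stands. The module is installed in compiled form; this text tells all that it offers.
- The arm moves only by the tool send_rows, never from a script. Its argument "plan" is a list that holds one entry, the list of rows, each a list of 6 numbers: the shift along the tool's x, y, z in fractions of the full range, 1 being 1 m, then the turn, a rotation vector about the tool's x, y, z in shares of 90 degrees (1.0 is 90 degrees). A call has 1 to 8 rows; each row is the pose to reach, as a shift and turn from the pose commanded when the call began, along the tool's axes at that moment; what a row does not reach only later rows make up. A row lasts 1/12 s, in which the tool goes at most 41.7 mm and 7.16 degrees, less where a joint would pass 70% of its speed; a pose out of reach is approached as far as the arm can. No shift or turn number may pass 1 either way. A call with a gripper value outside its range is refused whole. "fingers" is the opening, from 0 (shut) to 1 (fully open), set as the call begins (left out, the last holds). The fingers move at their own pace and stop on an object; the grip force is fixed at half the most. Time passes only in rows, so rows that repeat a pose let the fingers close. It gives the time, the measured TCP pose, the force, the opening and the grip force at its end, in the units of the state.
- ctrl.get_obs(): the state, without advancing time (a new reading comes with each control period).
- ctrl.snapshot(name): name is "scene" or "top" or "wrist"; returns a dict with "img" (420x560x3 uint8, red, green, blue), "K" (3x3 intrinsics, pixels), "pose" (4x4, takes a point from camera to world coordinates). Camera axes: x right, y down, z forward; pixel columns grow to the right and rows downward; lengths in m; the calibration is good to about 2 mm. A picture is of the moment at which its call begins. There is no depth.
- ctrl.close_job(): hands the job in; it is judged then, once.
The state is a dict: "clock": time; "joint_pos": joint angles; "qvel": joint speeds; "tau": joint torques, N m; "tool_pos": TCP position; "orientation": TCP orientation; "force": force on the tool from outside, world axes, zero at the start; "moment": the same for the moment, N m; "opening": finger opening in m; "gripper_force": force on a finger pad.
Only numpy, scipy, OpenCV 4.12 (cv2) and the standard library are available. Lean on these libraries where they do the work, as an engineer would, in place of code of your own. Each camera call takes 0.05 s, during which the arm holds its last target. There are 200 camera calls.

### The job

Take the gauge pin from its holder and use its shank to find the die-cast box on the base plate by touch: press the shank lightly and steadily for about a second against the box's long side facing the robot, first near that side's left end, then near its right end, and then against the middle of the box's right-hand end face (left and right as the robot sees them). Then set the pin fully home in the hole in the box's top, collar down on the box, and let go; be gentle throughout, never pushing hard on the box or plate, and leave the pot, screwdriver and plug alone.

Things in the scene. Friction and masses are not known exactly. Their poses are not given: they have to be found in the camera images.
- fixture: Fixed steel base plate 150 (x) x 210 (y) x 12 mm, turned up to 0.3 rad, carrying a bare aluminium die-cast box. Origin: centre of the plate's underside; x away from the robot, y to the robot's left, z up. This pose is the plate's, NOT the box's. The box is bolted on rigidly (over about 50 N shifts it). A touch is 3 to 8 N; over 15 N on a side, or 25 N anywhere, spoils the work.
- box_nominal (a point): A point fixed to the plate, on its axis, 57 mm above its underside: the height of the box's top. The box, 90 (x) x 150 (y) x 45 mm with upright flat sides, stands on the plate with its centre up to 12 mm off this point along each of the plate's x and y and turned up to 0.07 rad either way against the plate; this offset is not measured.
- hole_nominal (a point): A point fixed to the plate where the hole's mouth would be if the box were central: plate x +10, y -20, z 57 mm. The real hole is in the box: a round blind hole in its flat top, 14 mm in diameter, 36 mm deep, with a 3 mm chamfer at the mouth, its axis at x +10, y -20 mm from the box's centre in the box's own axes. The four corner screw heads are flush.
- touch_1 (a point): A point fixed to the plate at x -45, y +50, z 37 mm: the first touch point (long side facing the robot, left) if the box were central; the real face is up to 16 mm before or behind it along x. Good touches have the pin's foot 10 to 30 mm below the box's top, the foot clear of the plate and the collar above the box.
- touch_2 (a point): The same for the second touch point (long side facing the robot, right): plate x -45, y -50, z 37 mm.
- touch_3 (a point): The same for the third touch point (middle of the right-hand end face): plate x 0, y -75, z 37 mm; the real face is up to 16 mm off along y.
- pin: Loose steel gauge pin, about 0.12 kg, upright in the holder. Origin: centre of its flat foot; z up along the pin. From the foot: round shank 12 mm in diameter, 32 mm long (foot bevelled 2 mm over 3 mm); collar 23 mm in diameter from 32 to 36 mm; square grip head 20 x 20 mm from 36 to 74 mm, faces across x and y. Fully home in the box, its foot is 25 mm above the plate's underside.
- pin_tip (a point): Centre of the pin's foot (the same point as the pin's origin).
- holder: Fixed black plastic block 60 x 60 x 42 mm with a 14 mm hole, 36 mm deep, in the middle of its top, where the pin stands at the start, its collar resting on the block's top. Origin: centre of its underside.
- pot: Loose round clear parts pot, 90 mm in diameter, 50 mm tall, bystander. Origin: centre of its underside.
- screwdriver: Loose screwdriver with red handle, 190 mm long, lying along its x, bystander. Origin: under its middle.
- plug: Loose black plug with a metal nose, 60 x 22 x 20 mm, bystander. Origin: under its middle.

How it is judged (in metres and radians):
On the way, in this order (a step that is already met when the one before it is completed fails the run):
1. The pin's shank is held against the box's near long side, near its left end, with 1 to 12 N for 0.6 s (contact force between pin and fixture between 1 and 12 N and x of pin_tip in the frame of fixture between -0.08 and -0.03 m and y of pin_tip in the frame of fixture between 0.022 and 0.09 m and z of pin_tip in the frame of fixture between 0.015 and 0.052 m), for 0.6 s.
2. then against the same side near its right end, with 1 to 12 N for 0.6 s (contact force between pin and fixture between 1 and 12 N and x of pin_tip in the frame of fixture between -0.08 and -0.03 m and y of pin_tip in the frame of fixture between -0.09 and -0.022 m and z of pin_tip in the frame of fixture between 0.015 and 0.052 m), for 0.6 s.
3. then against the middle of the box's right-hand end face, with 1 to 12 N for 0.6 s (contact force between pin and fixture between 1 and 12 N and x of pin_tip in the frame of fixture between -0.029 and 0.029 m and y of pin_tip in the frame of fixture between -0.11 and -0.06 m and z of pin_tip in the frame of fixture between 0.015 and 0.052 m), for 0.6 s.
At the end, for the whole second after the job is handed in: The pin stands in the hole of the box, foot no more than 2.5 mm above its fully seated height, within 0.1 rad of upright, at rest and released; the pot, screwdriver and plug are within 30 mm of where they were (z of pin_tip in the frame of fixture between 0.022 and 0.0275 m and x of pin_tip in the frame of fixture between -0.008 and 0.028 m and y of pin_tip in the frame of fixture between -0.038 and -0.002 m and angle between pin's own z axis and vertical below 0.1 rad and linear speed of pin below 0.02 m/s and distance of each of pot, screwdriver, plug from where it was at the start of the episode below 0.03 m); the robot touches nothing.
It fails at once if The box or base plate is pushed with more than 25 N (contact force between fixture and anything else above 25 N).
It fails at once if The pin is pressed against a side of the box with more than 15 N (contact force between pin and fixture above 15 N and z of pin_tip in the frame of fixture below 0.052 m and (x of pin_tip in the frame of fixture below -0.03 m or y of pin_tip in the frame of fixture below -0.06 m)).
It fails at once if The parts pot is moved more than 30 mm (distance of pot from where it was at the start of the episode above 0.03 m).
It fails at once if The screwdriver is moved more than 30 mm (distance of screwdriver from where it was at the start of the episode above 0.03 m).
It fails at once if The plug is moved more than 30 mm (distance of plug from where it was at the start of the episode above 0.03 m).
It also fails if it takes over 72 s, if anything falls off the work surface, if the arm or the gripper's body presses on something with over 40 N, if the wrist force passes 120 N, or if a joint passes its speed limit or range.

## Working session

There is one attempt and no reset: what is moved stays moved. The work goes in short steps, Python scripts to look and compute and a tool call to move; the robot and the scene stay as the last step left them, time stands still between calls to the robot, and variables do not carry over. Pictures are saved under pics/ and viewed, at most 10 in all, crops included, and the job is handed in when it is done.

Besides the shell and the picture viewer there is one more tool, called after "Request:" as name(argument=value, ...), one argument or row to a line, values as JSON. send_rows: Moves the arm, as the interface text tells. Its arguments: {"type":"object","properties":{"plan":{"type":"array","items":{"type":"array","items":{"type":"array","items":{"type":"number"}}}},"fingers":{"type":"number"}},"required":["plan"]}

```bash
mkdir -p pics
cat > h.py <<'E'
import numpy as np,cv2
from plant import ctrl
from scipy.spatial.transform import Rotation as R
def snap(n):
    s=ctrl.snapshot(n); return s['img'],np.array(s['K']),np.array(s['pose'])
def ray(u,v,K,P,z):
    d=P[:3,:3]@np.linalg.solve(K,[u,v,1.]); o=P[:3,3]; return o+d*(z-o[2])/d[2]
def proj(p,K,P):
    c=P[:3,:3].T@(np.array(p)-P[:3,3]); q=K@c; return q[:2]/q[2]
def totool(p): # shift in tool axes cm from measured pose to world p
    o=ctrl.get_obs(); Rm=R.from_euler('xyz',o['orientation'],degrees=True).as_matrix()
    return Rm.T@(np.array(p)-np.array(o['tool_pos']))*100
E
python3 - <<'E'
from h import *
for n in('top','scene'):
    im,K,P=snap(n); cv2.imwrite(f'pics/{n}0.png',im[:,:,::-1]); np.savez(f'{n}0.npz',im=im,K=K,P=P); print(K.round(1).tolist(),P.round(3).tolist())
print(ctrl.get_obs())
E
```

```text
[[469.3, 0.0, 286.1], [0.0, 469.3, 214.8], [0.0, 0.0, 1.0]] [[0.002, -0.981, 0.193, 0.449], [-1.0, -0.008, -0.03, 0.062], [0.031, -0.193, -0.981, 1.048], [0.0, 0.0, 0.0, 1.0]]
[[406.1, 0.0, 275.2], [0.0, 406.1, 208.8], [0.0, 0.0, 1.0]] [[0.781, 0.498, -0.376, 0.935], [0.624, -0.62, 0.475, -0.362], [0.003, -0.606, -0.796, 0.746], [0.0, 0.0, 0.0, 1.0]]
{'clock': 0.1, 'joint_pos': array([ 8.88718044e+01,  2.05888251e+01,  6.40760024e-01, -1.59805057e-02,
       -7.01348936e+01, -1.65090323e+01]), 'qvel': array([-0.04640619, -0.09187691,  0.23401323,  0.08657703, -0.10467149,
        0.02504647]), 'tau': array([-2.15105305e-03, -5.84164310e+01,  2.93752384e+01,  7.01549828e+00,
        1.01584475e-02, -5.17426622e-05]), 'tool_pos': array([0.20439836, 0.64287766, 0.22571822]), 'orientation': array([ 1.79916192e+02, -9.17182924e-03, -1.76426624e+01]), 'force': array([-0.80526378,  0.89530742,  0.45832602]), 'moment': array([0.01973944, 0.0514384 , 0.02486402]), 'gripper_force': 0.0, 'opening': 0.08770834628178655}
```

View pics/top0.png

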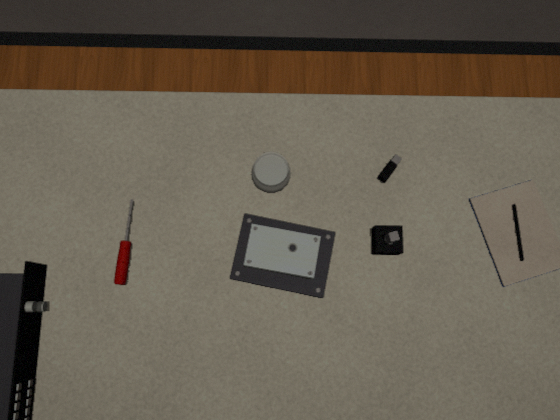

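View pics/scene0.png

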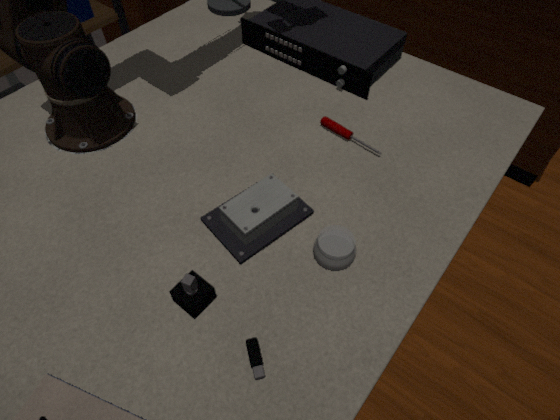

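The top view shows the plate at about (283,255) with the bright box and its hole at (292,247). The holder is at (387,240) with the pin head at (393,237). The pot is at (271,172), the plug at (389,168) and the screwdriver at (124,245). The scene view agrees.

```bash
cat > m.py <<'E'
from h import *
d=np.load('top0.npz'); im,K,P=d['im'],d['K'],d['P']; g=im.max(2)
def rect(mask,roi,z):
    m=np.zeros(mask.shape,np.uint8); x0,y0,x1,y1=roi; m[y0:y1,x0:x1]=mask[y0:y1,x0:x1]
    m=cv2.morphologyEx(m,cv2.MORPH_OPEN,np.ones((2,2),np.uint8))
    c=max(cv2.findContours(m,0,2)[0],key=cv2.contourArea)
    w=np.array([ray(u,v,K,P,z)[:2] for u,v in c[:,0]]).astype(np.float32)
    return cv2.minAreaRect(w*1000), c
print('plate',rect((g<90).astype(np.uint8),(215,200,350,310),.012)[0])
print('box',rect((g>125).astype(np.uint8),(240,222,325,280),.057)[0])
print('holder',rect((g<60).astype(np.uint8),(360,215,415,265),.042)[0])
print('head',rect((g>90).astype(np.uint8),(386,229,402,246),.080)[0])
m=(g[235:258,282:302]<110).astype(np.uint8); 
print(g[240:256,284:302])
print(g[225:256,372:404:2])
print(ray(292,247,K,P,.057))
print('pot',ray(271,173,K,P,.025),'plug',ray(389,168,K,P,.01))
E
python3 m.py
```

```text
plate ((560.2900390625, 35.0577392578125), (210.26759338378906, 150.76585388183594), 78.55237579345703)
box ((564.9816284179688, 38.3567008972168), (146.15187072753906, 86.26334381103516), 79.97177124023438)
holder ((590.4979858398438, -189.20169067382812), (61.48451614379883, 69.8941421508789), 0.419921875)
head ((593.94970703125, -195.84341430664062), (16.260169982910156, 16.190834045410156), 14.241029739379883)
[[130 128 130 129 128 128 129 130 128 129 131 130 127 130 131 130 129 129]
 [127 131 133 128 130 127 129 130 128 127 128 131 130 131 128 127 130 128]
 [129 127 131 127 129 129 129 129 124 127 129 127 131 130 130 128 130 131]
 [130 129 129 130 131 123 113 105 104 106 111 124 128 126 130 130 129 129]
 [130 128 127 128 124 113  93  79  73  81  94 107 123 130 130 129 127 131]
 [128 128 131 126 114  94  66  53  50  51  61  87 109 124 128 128 131 129]
 [130 132 130 122 109  85  48  42  45  46  45  71 101 118 130 130 130 130]
 [131 130 129 118  96  72  42  48  45  44  44  61  94 115 129 128 128 129]
 [129 128 129 122  99  70  43  44  47  43  43  62  90 116 130 130 129 130]
 [131 1
[... 2013 characters left out ...]
8  18   7  18  16  19  18  17  16  17  11  30]
 [ 10   3  18  17  15  13  15  17  16  14  15  18  15  12  16  27]
 [ 14   4  17  16  21  13  17  17  12  13  15  13  18  15  10  32]
 [  5   8  11  19  14  13  14   7  21  17  18  22  14  14  16  28]
 [ 11   5  18  12  19  10  16  15  18  15   7  12  19  14  15  26]
 [ 11   0  10   6   9   1  13  15  13   5   8  12   5   4   9  18]
 [ 12   2   9  13   0   0   9  11   8   4   0   9   9   0  34  80]
 [ 71  53  50  52  40  25  26  20  13  15   9  14  21  36 102 112]
 [119 113 107 111 110 108 110 109 106 106 107 107 105 107 116 117]]
[0.5740752  0.01894224 0.057     ]
pot [0.74599281 0.06497029 0.025     ] plug [ 0.76540236 -0.20810808  0.01      ]
```

Run:
```python
from h import *
d=np.load('top0.npz');K,P=d['K'],d['P']
print(ray(394,237.5,K,P,.084),ray(292.2,247.4,K,P,.057))
print(totool([.59,-.19,.2]))
```

```text
[ 0.59189847 -0.19322621  0.084     ] [0.57322307 0.01851725 0.057     ]
[61.98890298 67.67970202  2.68074487]
```

Careful with the scale: shifts go in shares of 1 m and turns go in shares of 90 degrees. That gives: 67.7 cm / 100 = 0.677, 62 cm / 100 = 0.62.

Request:
send_rows(
  plan=[
    [[0.62,0.677,0.027,0,0,0],[0.62,0.677,0.027,0,0,0],[0.62,0.677,0.027,0,0,0],[0.62,0.677,0.027,0,0,0],[0.62,0.677,0.027,0,0,0],[0.62,0.677,0.027,0,0,0],[0.62,0.677,0.027,0,0,0],[0.62,0.677,0.027,0,0,0]],
  ],
)

```text
clock: 0.77
tool_pos: [0.3447, 0.3388, 0.2166]
orientation: [180.0, 0.0, -17.6]
force: [1.8, -0.1, 0.1]
opening: 0.0876
gripper_force: 0.0
```

```bash
python3 -c "
from h import *
print(ctrl.get_obs()['tool_pos'],ctrl.get_obs()['orientation'],totool([.59,-.19,.2]))"
```

```text
[0.34472247 0.33877197 0.21659707] [ 1.79995681e+02  7.05397012e-03 -1.76149780e+01] [39.37953754 42.97517884  1.65809757]
```

In the tool's units: 42.8 cm / 100 = 0.428, 39.2 cm / 100 = 0.392.

Request:
send_rows(
  plan=[
    [[0.392,0.428,0.017,0,0,0],[0.392,0.428,0.017,0,0,0],[0.392,0.428,0.017,0,0,0],[0.392,0.428,0.017,0,0,0],[0.392,0.428,0.017,0,0,0],[0.392,0.428,0.017,0,0,0],[0.392,0.428,0.017,0,0,0],[0.392,0.428,0.017,0,0,0]],
  ],
)

```text
clock: 1.43
tool_pos: [0.4848, 0.0365, 0.2071]
orientation: [-180.0, -0.0, -17.6]
force: [1.2, 0.8, 0.0]
opening: 0.088
gripper_force: 0.0
```

```bash
python3 -c "
from h import *
print(totool([.59,-.19,.2]))"
```

```text
[16.8853308  18.40277078  0.7017541 ]
```

In the tool's units: 18.3 cm / 100 = 0.183, 16.8 cm / 100 = 0.168.

Request:
send_rows(
  plan=[
    [[0.168,0.183,0.007,0,0,0],[0.168,0.183,0.007,0,0,0],[0.168,0.183,0.007,0,0,0],[0.168,0.183,0.007,0,0,0],[0.168,0.183,0.007,0,0,0],[0.168,0.183,0.007,0,0,0],[0.168,0.183,0.007,0,0,0],[0.168,0.183,0.007,0,0,0]],
  ],
)

```text
clock: 2.1
tool_pos: [0.5889, -0.1888, 0.1984]
orientation: [180.0, 0.1, -17.9]
force: [-0.5, -0.3, -0.1]
opening: 0.0879
gripper_force: 0.0
```

Run:
```python
from h import *
im,K,P=snap('wrist'); cv2.imwrite('pics/w1.png',im[:,:,::-1]); np.savez('w1.npz',im=im,K=K,P=P); print(K.round(1).tolist(),P.round(3).tolist(),ctrl.get_obs()['tool_pos'])
print(proj([.592,-.193,.084],K,P))
```

```text
[[363.2, 0.0, 277.5], [0.0, 363.2, 210.2], [0.0, 0.0, 1.0]] [[-0.306, -0.909, -0.284, 0.665], [-0.952, 0.292, 0.09, -0.212], [0.001, 0.298, -0.955, 0.356], [0.0, 0.0, 0.0, 1.0]] [ 0.58865297 -0.1875192   0.19885303]
[282.78426156 198.51065851]
```

View pics/w1.png

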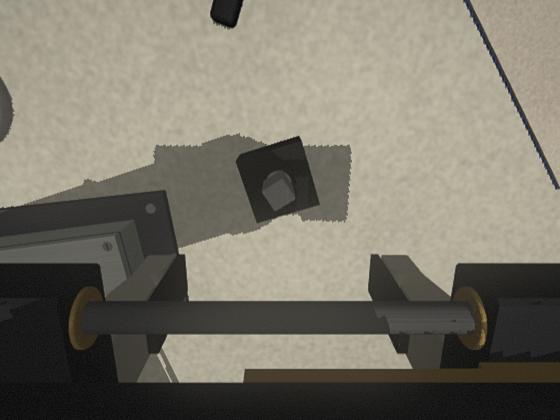

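The wrist view shows the holder at about (278,180) with the pin head near (279,193). I'll crop and threshold it.

Run:
```python
from h import *
d=np.load('w1.npz');im,K,P=d['im'],d['K'],d['P']
c=im[125:230,225:330]; b=np.clip(cv2.resize(c,None,fx=5,fy=5,interpolation=cv2.INTER_NEAREST).astype(int)*2,0,255)
cv2.imwrite('pics/w1c.png',b[:,:,::-1].astype(np.uint8))
print(im.max(2)[168:216:2,255:305:3])
```

```text
[[ 41  36  35  37  40  39  40  37  33  37  37  38  36  36  37  38  39]
 [ 34  35  33  33  39  33  35  47  51  52  37  35  36  35  39  37  39]
 [ 37  37  37  36  38  41  73  78  63  62  52  40  38  38  36  41  42]
 [ 40  36  38  35  36  79  78  61  62  63  69  43  38  39  40  42  41]
 [ 36  33  37  35  53  74  63  63  64  63  63  78  32  40  36  41  42]
 [ 37  38  41  36  68  63  61  63  61  70  59  79  36  38  46  46  47]
 [ 36  36  40  54  64  63  61  63  74  85  64  66  47  42  47  47  47]
 [ 39  37  36  64  66  61  59  78  82  83  68  63  56  36  47  46  47]
 [ 40  37  37  63  61  61  78  84  80  83  82  64  61  36  48  48  44]
 [ 37  41  39  63  61  79  85  81  78  82  82  65  64  41  47  48  48]
 [ 38  39  41  61  77  83  84  84  83  82  84  82  62  42  48  51  48]
 [ 41  43  47  79  79  81  84  83  83  84  83  85  63  46  47  50  50]
 [ 41  40  46  83  82  84  86  84  79  81  83  86  77  53  45  48  51]
 [ 38  42  42  82  80  83  82  85  82  86  85  86  82  66  43  47  50]
 [ 38  42  41  61  80  80  83  84  82  84  83  85  83  75  48  51  52]
 [ 43  44  41  36  82  84  84  84  83  84  85  84  82  84  50  50  49]
 [ 42  44  40  43  69  82  84  84  81  85  83  86  85  49  49  50  52]
 [ 45  42  40  45  45  83  85  86  84  81  83  85  48  44  51  53  53]
 [ 43  45  47  44  45  73  88  82  83  85  81  46  44  47  52  52  51]
 [ 47  42  43  44  44  48  87  84  85  75  46  47  47  46  56  54  56]
 [ 46  44  45  47  47  46  82  85  76  48  49  48  50  45  47  53  53]
 [ 45  45  45  49  47  44  51  73  45  46  51  50  51  51  59  79 114]
 [ 47  48  48  50  50  52  47  48  50  50  46  45  61  88 111 111 111]
 [ 48  50  47  51  50  50  50  48  46  48  76 128 184 144 184 105 108]]
```

View pics/w1c.png

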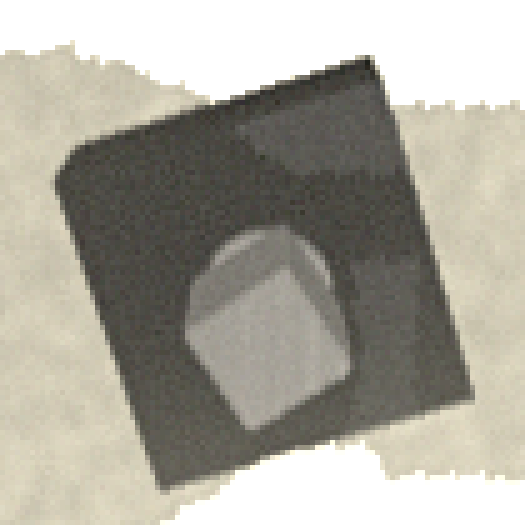

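The crop shows the head's top face clearly, with corners at about (188,332), (288,267), (351,374) and (254,430) in crop pixels.

Run:
```python
from h import *
d=np.load('w1.npz');im,K,P=d['im'],d['K'],d['P']
c=np.array([(188,332),(288,267),(351,374),(254,430)])/5-.5+[225,125]
w=np.array([ray(u,v,K,P,.084) for u,v in c]);print(w.round(4)*1000)
for i in range(4):
    e=w[(i+1)%4]-w[i];print(np.hypot(*e[:2])*1000,np.degrees(np.arctan2(e[1],e[0])))
m=w.mean(0);print(m)
o=ctrl.get_obs();print(o['tool_pos'],o['orientation'],totool([m[0],m[1],.12]))
d=np.load('top0.npz');K,P=d['K'],d['P'];print(proj(m,K,P))
```

```text
[[ 602.7 -179.6   84. ]
 [ 607.7 -197.4   84. ]
 [ 588.6 -201.6   84. ]
 [ 584.5 -184.5   84. ]]
18.504516352624467 -74.23328650998246
19.64046647826815 -167.64657814958255
17.65877324905378 103.31523234215543
18.85280707681326 14.832301409568851
[ 0.59587143 -0.19078718  0.084     ]
[ 0.58865297 -0.1875192   0.19885303] [ 1.79981858e+02  1.14603168e-01 -1.77609363e+01] [0.80290048 0.08853028 7.88374079]
[392.76189924 235.61049182]
```

Run:
```python
from h import *
o=ctrl.get_obs();print(o['joint_pos'],totool([.594,-.192,.13]))
```

```text
[ 4.05249429e-01  1.63571795e+01 -9.07574886e+00 -2.04571926e-02
 -6.46816203e+01  7.18425994e+01] [0.65967367 0.26143504 6.88407997]
```

In the tool's units: 6.9 cm / 100 = 0.069, 0.66 cm / 100 = 0.0066, 58 degrees / 90 = 0.6444.

Request:
send_rows(
  plan=[
    [[0.0066,0.0026,0.03,0,0,0.6444],[0.0066,0.0026,0.03,0,0,0.6444],[0.0066,0.0026,0.03,0,0,0.6444],[0.0066,0.0026,0.05,0,0,0.6444],[0.0066,0.0026,0.05,0,0,0.6444],[0.0066,0.0026,0.069,0,0,0.6444],[0.0066,0.0026,0.069,0,0,0.6444],[0.0066,0.0026,0.069,0,0,0.6444]],
  ],
)

```text
clock: 2.82
tool_pos: [0.5937, -0.1894, 0.1302]
orientation: [179.9, 0.0, -75.2]
force: [0.1, -1.4, 0.6]
opening: 0.0877
gripper_force: 0.0
```

Run:
```python
from h import *
im,K,P=snap('wrist'); cv2.imwrite('pics/w2.png',im[:,:,::-1]); np.savez('w2.npz',im=im,K=K,P=P)
o=ctrl.get_obs();print(o['tool_pos'],o['orientation'],proj([.594,-.192,.084],K,P),totool([.594,-.192,.051]))
```

```text
[ 0.59406429 -0.18953919  0.13084341] [ 1.79960537e+02  2.57257740e-02 -7.57174669e+01] [277.64994569 230.63000162] [0.24047383 0.06144037 7.98427808]
```

View pics/w2.png

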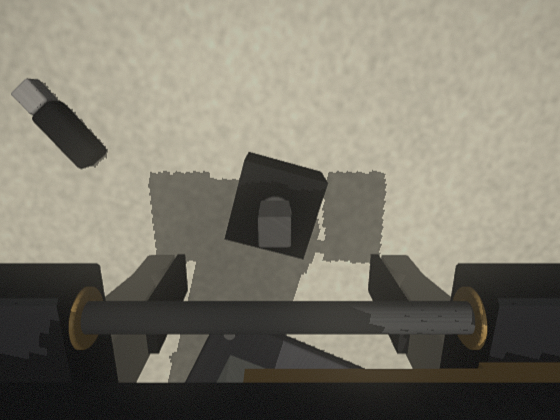

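The head's top face spans columns 258–291 and rows 217–247, centred at about (275,232) and square to the fingers.

Run:
```python
from h import *
d=np.load('w2.npz');K,P=d['K'],d['P'];p=ray(275,232,K,P,.084);print(p,totool([p[0],p[1],.051]))
```

```text
[ 0.59531279 -0.19074727  0.084     ] [ 0.15145999 -0.09668653  7.98420913]
```

In the tool's units: 8 cm / 100 = 0.08, 0.16 cm / 100 = 0.0016.

Request:
send_rows(
  plan=[
    [[0.0016,-0.0008,0.025,0,0,0],[0.0016,-0.0008,0.05,0,0,0],[0.0016,-0.0008,0.07,0,0,0],[0.0016,-0.0008,0.08,0,0,0],[0.0016,-0.0008,0.08,0,0,0],[0.0016,-0.0008,0.08,0,0,0]],
  ],
)

```text
clock: 3.37
tool_pos: [0.5961, -0.192, 0.0515]
orientation: [180.0, -0.0, -74.8]
force: [0.5, 0.4, 1.2]
opening: 0.0872
gripper_force: 0.0
```

Request:
send_rows(
  plan=[
    [[0,0,0,0,0,0],[0,0,0,0,0,0],[0,0,0,0,0,0],[0,0,0,0,0,0],[0,0,0,0,0,0],[0,0,0,0,0,0],[0,0,0,0,0,0],[0,0,0,0,0,0]],
  ],
  fingers=0,
)

```text
clock: 4.03
tool_pos: [0.5959, -0.1926, 0.0511]
orientation: [-180.0, -0.0, -74.9]
force: [-1.6, -0.9, -0.0]
opening: 0.0401
gripper_force: 0.0
```

Request:
send_rows(
  plan=[
    [[0,0,0,0,0,0],[0,0,0,0,0,0],[0,0,0,0,0,0],[0,0,0,0,0,0],[0,0,0,0,0,0],[0,0,0,0,0,0],[0,0,0,0,0,0],[0,0,0,0,0,0]],
  ],
)

```text
clock: 4.7
tool_pos: [0.5959, -0.1925, 0.0509]
orientation: [180.0, 0.0, -74.9]
force: [0.3, -0.8, -0.3]
opening: 0.0199
gripper_force: 30.0
```

```bash
python3 -c "
from h import *
o=ctrl.get_obs();print(o['opening'],o['gripper_force'],o['force'],o['moment'],o['tool_pos'],o['orientation'])"
```

```text
0.019932976235116657 29.99912202358246 [ 0.32714747 -0.84044312 -0.33552554] [ 0.06349752 -0.15654452  0.01625043] [ 0.59588259 -0.19251524  0.05093702] [ 1.79998412e+02  2.70881722e-03 -7.49318055e+01]
```

```bash
cat > t.py <<'E'
from h import *
import sys
C=np.array([.566,.039]);a=np.radians(-10.2);Rb=np.array([[np.cos(a),-np.sin(a)],[np.sin(a),np.cos(a)]])
def W(x,y,z): return [*(C+Rb@np.array([x,y])/1000),z]
def main():
    x,y,z=map(float,sys.argv[1:]);p=W(x,y,z);o=ctrl.get_obs();print(np.round(p,4),totool(p).round(2),o['tool_pos'].round(4),o['force'].round(2), o['clock'],'box-frame tcp',(Rb.T@(o['tool_pos'][:2]-C)*1000).round(1))
    Rm=R.from_euler('xyz',o['orientation'],degrees=True).as_matrix()
    for n,v in(('+x',Rb[:,0]),('+y',Rb[:,1])): print(n,(Rm.T@[*v,0]).round(3),'F',(o['force'][:2]@v).round(2))
if __name__=='__main__': main()
E
python3 t.py -66 50 .14
```

```text
[0.5099 0.0999 0.14  ] [-30.47   0.7   -8.9 ] [ 0.5959 -0.1925  0.0509] [ 0.33 -0.84 -0.34] 4.7 box-frame tcp [  70.4 -222.6]
+x [ 0.427 -0.904 -0.   ] F 0.47
+y [-0.904 -0.427  0.   ] F -0.77
```

In the tool's units: -9 cm / 100 = -0.09, -8.5 cm / 100 = -0.085.

Request:
send_rows(
  plan=[
    [[0,0,-0.02,0,0,0],[0,0,-0.04,0,0,0],[0,0,-0.06,0,0,0],[0,0,-0.085,0,0,0],[0,0,-0.09,0,0,0],[0,0,-0.09,0,0,0]],
  ],
)

```text
clock: 5.2
tool_pos: [0.5971, -0.1926, 0.1432]
orientation: [-179.8, -0.1, -74.9]
force: [-0.2, 0.0, -1.3]
opening: 0.0199
gripper_force: 30.0
```

```bash
python3 t.py -66 50 .14; python3 -c "
from h import *
im,K,P=snap('wrist'); cv2.imwrite('pics/w3.png',im[:,:,::-1])"
```

```text
[0.5099 0.0999 0.14  ] [-30.51   0.81   0.28] [ 0.5971 -0.1926  0.1432] [-0.18  0.03 -1.35] 5.2 box-frame tcp [  71.6 -222.5]
+x [ 0.427 -0.904  0.004] F -0.18
+y [-0.904 -0.427  0.   ] F -0.01
```

View pics/w3.png

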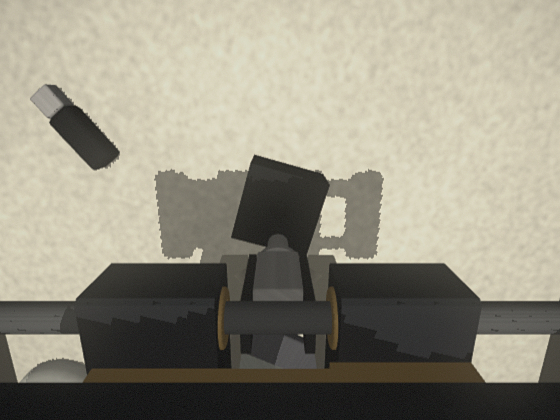

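The pin is in the grip and clear of the holder, with its foot at about (278,240). Next I'll move to the first standoff and turn to square up with the box.

In the tool's units: -30.5 cm / 100 = -0.305, 0.8 cm / 100 = 0.008, 25.3 degrees / 90 = 0.2811.

Request:
send_rows(
  plan=[
    [[-0.305,0.008,0,0,0,0.2811],[-0.305,0.008,0,0,0,0.2811],[-0.305,0.008,0,0,0,0.2811],[-0.305,0.008,0,0,0,0.2811],[-0.305,0.008,0,0,0,0.2811],[-0.305,0.008,0,0,0,0.2811],[-0.305,0.008,0,0,0,0.2811],[-0.305,0.008,0,0,0,0.2811]],
  ],
)

```text
clock: 5.92
tool_pos: [0.5067, 0.1025, 0.1396]
orientation: [179.9, -0.0, -100.2]
force: [0.5, 0.8, -0.9]
opening: 0.02
gripper_force: 30.0
```

Request:
send_rows(
  plan=[
    [[0,0,0,0,0,0],[0,0,0,0,0,0],[0,0,0,0,0,0]],
  ],
)

```text
clock: 6.17
tool_pos: [0.5082, 0.0996, 0.1399]
orientation: [179.9, -0.1, -100.2]
force: [-0.1, -0.3, -1.7]
opening: 0.0196
gripper_force: 30.0
```

```bash
python3 t.py -66 50 .078
```

```text
[0.5099 0.0999 0.078 ] [-0.07 -0.17  6.19] [0.5082 0.0996 0.1399] [-0.06 -0.34 -1.66] 6.1667 box-frame tcp [-67.6  49.4]
+x [-0.    -1.    -0.002] F -0.0
+y [-1.     0.    -0.001] F -0.35
```

Request:
send_rows(
  plan=[
    [[0,0,0.02,0,0,0],[0,0,0.04,0,0,0],[0,0,0.055,0,0,0],[0,0,0.062,0,0,0],[0,0,0.062,0,0,0],[0,0,0.062,0,0,0]],
  ],
)

```text
clock: 6.67
tool_pos: [0.5091, 0.0991, 0.0789]
orientation: [180.0, -0.1, -100.3]
force: [0.1, 1.0, -1.4]
opening: 0.02
gripper_force: 30.0
```

In the tool's units: -1 cm / 100 = -0.01, -0.9 cm / 100 = -0.009.

Request:
send_rows(
  plan=[
    [[0,-0.002,0,0,0,0],[0,-0.004,0,0,0,0],[0,-0.006,0,0,0,0],[0,-0.008,0,0,0,0],[0,-0.009,0,0,0,0],[0,-0.01,0,0,0,0],[0,-0.01,0,0,0,0],[0,-0.01,0,0,0,0]],
  ],
)

```text
clock: 7.33
tool_pos: [0.5187, 0.0981, 0.079]
orientation: [180.0, -0.0, -100.2]
force: [-0.5, -0.3, -1.7]
opening: 0.0196
gripper_force: 30.0
```

```bash
python3 t.py -51 50 .078
```

```text
[0.5247 0.0972 0.078 ] [-0.02 -0.6   0.1 ] [0.5187 0.0981 0.079 ] [-0.5  -0.3  -1.73] 7.3333 box-frame tcp [-57.   49.8]
+x [-0.001 -1.    -0.   ] F -0.44
+y [-1.     0.001 -0.   ] F -0.38
```

Request:
send_rows(
  plan=[
    [[0,-0.0005,0,0,0,0],[0,-0.001,0,0,0,0],[0,-0.0015,0,0,0,0],[0,-0.002,0,0,0,0],[0,-0.0025,0,0,0,0],[0,-0.0025,0,0,0,0]],
  ],
)

```text
clock: 7.83
tool_pos: [0.5213, 0.0977, 0.079]
orientation: [-180.0, 0.0, -100.2]
force: [-0.7, 0.6, -0.9]
opening: 0.0198
gripper_force: 30.0
```

In the tool's units: -0.12 cm / 100 = -0.0012, -0.08 cm / 100 = -0.0008.

Request:
send_rows(
  plan=[
    [[0,-0.0004,0,0,0,0],[0,-0.0008,0,0,0,0],[0,-0.0012,0,0,0,0],[0,-0.0012,0,0,0,0]],
  ],
)

```text
clock: 8.17
tool_pos: [0.5225, 0.0975, 0.079]
orientation: [-180.0, 0.0, -100.2]
force: [0.5, -1.2, -1.4]
opening: 0.0199
gripper_force: 30.0
```

In the tool's units: -0.09 cm / 100 = -0.0009, -0.06 cm / 100 = -0.0006.

Request:
send_rows(
  plan=[
    [[0,-0.0003,0,0,0,0],[0,-0.0006,0,0,0,0],[0,-0.0009,0,0,0,0],[0,-0.0009,0,0,0,0]],
  ],
)

```text
clock: 8.5
tool_pos: [0.5233, 0.0973, 0.079]
orientation: [180.0, -0.0, -100.2]
force: [0.4, 0.2, -1.0]
opening: 0.0198
gripper_force: 30.0
```

In the tool's units: -0.08 cm / 100 = -0.0008, -0.06 cm / 100 = -0.0006.

Request:
send_rows(
  plan=[
    [[0,-0.0003,0,0,0,0],[0,-0.0006,0,0,0,0],[0,-0.0008,0,0,0,0],[0,-0.0008,0,0,0,0]],
  ],
)

```text
clock: 8.83
tool_pos: [0.5241, 0.0971, 0.079]
orientation: [-180.0, -0.0, -100.2]
force: [0.4, -0.1, -0.5]
opening: 0.0196
gripper_force: 30.0
```

In the tool's units: -0.08 cm / 100 = -0.0008, -0.06 cm / 100 = -0.0006.

Request:
send_rows(
  plan=[
    [[0,-0.0003,0,0,0,0],[0,-0.0006,0,0,0,0],[0,-0.0008,0,0,0,0],[0,-0.0008,0,0,0,0]],
  ],
)

```text
clock: 9.17
tool_pos: [0.5249, 0.097, 0.079]
orientation: [-180.0, 0.0, -100.2]
force: [0.4, -0.9, -2.0]
opening: 0.0196
gripper_force: 30.0
```

Request:
send_rows(
  plan=[
    [[0,-0.0003,0,0,0,0],[0,-0.0006,0,0,0,0],[0,-0.0006,0,0,0,0]],
  ],
)

```text
clock: 9.42
tool_pos: [0.5255, 0.0969, 0.079]
orientation: [-180.0, -0.0, -100.2]
force: [0.5, -0.4, -1.3]
opening: 0.0201
gripper_force: 30.0
```

In the tool's units: -0.06 cm / 100 = -0.0006, -0.03 cm / 100 = -0.0003.

Request:
send_rows(
  plan=[
    [[0,-0.0003,0,0,0,0],[0,-0.0006,0,0,0,0],[0,-0.0006,0,0,0,0]],
  ],
)

```text
clock: 9.67
tool_pos: [0.5259, 0.0968, 0.079]
orientation: [180.0, -0.0, -100.2]
force: [-0.2, -0.4, -0.6]
opening: 0.0198
gripper_force: 30.0
```

In the tool's units: -0.06 cm / 100 = -0.0006, -0.03 cm / 100 = -0.0003.

Request:
send_rows(
  plan=[
    [[0,-0.0003,0,0,0,0],[0,-0.0006,0,0,0,0],[0,-0.0006,0,0,0,0]],
  ],
)

```text
clock: 9.92
tool_pos: [0.5263, 0.0967, 0.0789]
orientation: [180.0, -0.0, -100.2]
force: [-2.8, 2.0, 0.6]
opening: 0.0201
gripper_force: 30.0
```

In the tool's units: -0.02 cm / 100 = -0.0002.

Request:
send_rows(
  plan=[
    [[0,-0.0002,0,0,0,0],[0,-0.0002,0,0,0,0],[0,-0.0002,0,0,0,0]],
  ],
)

```text
clock: 10.17
tool_pos: [0.5265, 0.0967, 0.079]
orientation: [180.0, -0.0, -100.2]
force: [-4.3, 2.0, 1.5]
opening: 0.0197
gripper_force: 30.0
```

```bash
python3 t.py -66 50 .078
```

```text
[0.5099 0.0999 0.078 ] [-0.02  1.69  0.1 ] [0.5265 0.0967 0.079 ] [-4.26  1.97  1.51] 10.1667 box-frame tcp [-49.1  49.8]
+x [-0.001 -1.    -0.   ] F -4.54
+y [-1.     0.001 -0.   ] F 1.18
```

Request:
send_rows(
  plan=[
    [[0,0,0,0,0,0],[0,0,0,0,0,0],[0,0,0,0,0,0],[0,0,0,0,0,0],[0,0,0,0,0,0],[0,0,0,0,0,0],[0,0,0,0,0,0],[0,0,0,0,0,0]],
  ],
)

```text
clock: 10.83
tool_pos: [0.5267, 0.0967, 0.079]
orientation: [180.0, -0.0, -100.2]
force: [-4.3, 3.3, 1.3]
opening: 0.02
gripper_force: 30.0
```

Request:
send_rows(
  plan=[
    [[0,0,0,0,0,0],[0,0,0,0,0,0],[0,0,0,0,0,0],[0,0,0,0,0,0],[0,0,0,0,0,0],[0,0,0,0,0,0]],
  ],
)

```text
clock: 11.33
tool_pos: [0.5266, 0.0967, 0.079]
orientation: [180.0, -0.0, -100.2]
force: [-4.1, 2.7, 1.2]
opening: 0.02
gripper_force: 30.0
```

```bash
python3 t.py -60 -50 .078
```

```text
[4.981e-01 4.000e-04 7.800e-02] [9.98 1.1  0.1 ] [0.5266 0.0967 0.079 ] [-4.06  2.66  1.17] 11.3333 box-frame tcp [-49.   49.8]
+x [-0.001 -1.    -0.   ] F -4.46
+y [-1.     0.001 -0.   ] F 1.9
```

In the tool's units: 10 cm / 100 = 0.1, 9 cm / 100 = 0.09.

Request:
send_rows(
  plan=[
    [[0,0.005,0,0,0,0],[0,0.01,0,0,0,0],[0.03,0.01,0,0,0,0],[0.06,0.01,0,0,0,0],[0.09,0.01,0,0,0,0],[0.1,0.01,0,0,0,0],[0.1,0.01,0,0,0,0],[0.1,0.01,0,0,0,0]],
  ],
)

```text
clock: 12.0
tool_pos: [0.4994, -0.0004, 0.0793]
orientation: [-179.9, 0.0, -100.3]
force: [-0.4, 0.5, -1.0]
opening: 0.0204
gripper_force: 30.0
```

In the tool's units: -0.6 cm / 100 = -0.006, -0.55 cm / 100 = -0.0055.

Request:
send_rows(
  plan=[
    [[0,-0.002,0,0,0,0],[0,-0.004,0,0,0,0],[0,-0.005,0,0,0,0],[0,-0.0055,0,0,0,0],[0,-0.006,0,0,0,0],[0,-0.006,0,0,0,0],[0,-0.006,0,0,0,0]],
  ],
)

```text
clock: 12.58
tool_pos: [0.5051, -0.0009, 0.0789]
orientation: [180.0, -0.0, -100.2]
force: [-0.2, 0.0, -1.1]
opening: 0.0201
gripper_force: 30.0
```

```bash
python3 t.py -60 -50 .078
```

```text
[4.981e-01 4.000e-04 7.800e-02] [-0.    0.71  0.09] [ 0.5051 -0.0009  0.0789] [-0.25  0.01 -1.09] 12.5833 box-frame tcp [-52.9 -50. ]
+x [-0. -1. -0.] F -0.25
+y [-1.  0. -0.] F -0.03
```

In the tool's units: -0.12 cm / 100 = -0.0012, -0.09 cm / 100 = -0.0009.

Request:
send_rows(
  plan=[
    [[0,-0.0003,0,0,0,0],[0,-0.0006,0,0,0,0],[0,-0.0009,0,0,0,0],[0,-0.0012,0,0,0,0],[0,-0.0012,0,0,0,0]],
  ],
)

```text
clock: 13.0
tool_pos: [0.5064, -0.0013, 0.079]
orientation: [-180.0, -0.0, -100.2]
force: [0.3, -0.7, -1.2]
opening: 0.0196
gripper_force: 30.0
```

In the tool's units: -0.08 cm / 100 = -0.0008, -0.06 cm / 100 = -0.0006.

Request:
send_rows(
  plan=[
    [[0,-0.0003,0,0,0,0],[0,-0.0006,0,0,0,0],[0,-0.0008,0,0,0,0],[0,-0.0008,0,0,0,0]],
  ],
)

```text
clock: 13.33
tool_pos: [0.5071, -0.0014, 0.079]
orientation: [-180.0, -0.0, -100.2]
force: [0.5, -0.6, -1.8]
opening: 0.0196
gripper_force: 30.0
```

In the tool's units: -0.06 cm / 100 = -0.0006, -0.03 cm / 100 = -0.0003.

Request:
send_rows(
  plan=[
    [[0,-0.0003,0,0,0,0],[0,-0.0006,0,0,0,0],[0,-0.0006,0,0,0,0]],
  ],
)

```text
clock: 13.58
tool_pos: [0.5077, -0.0015, 0.079]
orientation: [-180.0, -0.0, -100.2]
force: [1.0, -0.5, -0.9]
opening: 0.02
gripper_force: 30.0
```

In the tool's units: -0.06 cm / 100 = -0.0006, -0.03 cm / 100 = -0.0003.

Request:
send_rows(
  plan=[
    [[0,-0.0003,0,0,0,0],[0,-0.0006,0,0,0,0],[0,-0.0006,0,0,0,0]],
  ],
)

```text
clock: 13.83
tool_pos: [0.5082, -0.0016, 0.079]
orientation: [180.0, -0.0, -100.2]
force: [-0.4, -0.6, -0.8]
opening: 0.02
gripper_force: 30.0
```

In the tool's units: -0.06 cm / 100 = -0.0006, -0.03 cm / 100 = -0.0003.

Request:
send_rows(
  plan=[
    [[0,-0.0003,0,0,0,0],[0,-0.0006,0,0,0,0],[0,-0.0006,0,0,0,0]],
  ],
)

```text
clock: 14.08
tool_pos: [0.5085, -0.0018, 0.0789]
orientation: [180.0, -0.0, -100.2]
force: [-1.3, -0.6, 0.0]
opening: 0.02
gripper_force: 30.0
```

Request:
send_rows(
  plan=[
    [[0,-0.0002,0,0,0,0],[0,-0.0004,0,0,0,0],[0,-0.0004,0,0,0,0],[0,-0.0004,0,0,0,0]],
  ],
)

```text
clock: 14.42
tool_pos: [0.5088, -0.002, 0.0789]
orientation: [180.0, -0.0, -100.2]
force: [-2.6, -0.8, 0.8]
opening: 0.0202
gripper_force: 30.0
```

In the tool's units: -0.03 cm / 100 = -0.0003, -0.02 cm / 100 = -0.0002.

Request:
send_rows(
  plan=[
    [[0,-0.0002,0,0,0,0],[0,-0.0003,0,0,0,0],[0,-0.0003,0,0,0,0],[0,-0.0003,0,0,0,0]],
  ],
)

```text
clock: 14.75
tool_pos: [0.509, -0.002, 0.0789]
orientation: [180.0, -0.0, -100.2]
force: [-3.6, -1.1, 1.2]
opening: 0.0201
gripper_force: 30.0
```

Request:
send_rows(
  plan=[
    [[0,0,0,0,0,0],[0,0,0,0,0,0],[0,0,0,0,0,0],[0,0,0,0,0,0],[0,0,0,0,0,0],[0,0,0,0,0,0],[0,0,0,0,0,0],[0,0,0,0,0,0]],
  ],
)

```text
clock: 15.42
tool_pos: [0.5091, -0.002, 0.0789]
orientation: [180.0, -0.0, -100.2]
force: [-4.5, -0.9, 1.8]
opening: 0.02
gripper_force: 30.0
```

Request:
send_rows(
  plan=[
    [[0,0,0,0,0,0],[0,0,0,0,0,0],[0,0,0,0,0,0],[0,0,0,0,0,0],[0,0,0,0,0,0],[0,0,0,0,0,0]],
  ],
)

```text
clock: 15.92
tool_pos: [0.5091, -0.002, 0.0789]
orientation: [180.0, -0.0, -100.2]
force: [-5.2, -1.5, 0.9]
opening: 0.0202
gripper_force: 30.0
```

```bash
python3 t.py -60 -95 .078
```

```text
[ 0.4901 -0.0439  0.078 ] [4.45 1.12 0.09] [ 0.5091 -0.002   0.0789] [-5.21 -1.46  0.89] 15.9167 box-frame tcp [-48.8 -50.5]
+x [-0.001 -1.    -0.001] F -4.87
+y [-1.     0.001 -0.   ] F -2.36
```

In the tool's units: 5.15 cm / 100 = 0.0515, -5.1 cm / 100 = -0.051, -49 degrees / 90 = -0.5444.

Request:
send_rows(
  plan=[
    [[0,0.006,0,0,0,0],[0.01,0.011,0,0,0,-0.0778],[0.04,0.011,0,0,0,-0.1556],[0.0515,0.011,0,0,0,-0.2333],[0.0515,0.008,0,0,0,-0.3111],[0.0515,-0.02,0,0,0,-0.3889],[0.0515,-0.051,0,0,0,-0.4667],[0.0515,-0.051,0,0,0,-0.5444]],
  ],
)

```text
clock: 16.58
tool_pos: [0.5572, -0.0616, 0.0799]
orientation: [-179.7, -0.3, -50.8]
force: [2.6, 0.2, 0.0]
opening: 0.0199
gripper_force: 30.0
```

In the tool's units: -41 degrees / 90 = -0.4556.

Request:
send_rows(
  plan=[
    [[0,0,0,0,0,-0.0778],[0,0,0,0,0,-0.1556],[0,0,0,0,0,-0.2333],[0,0,0,0,0,-0.3111],[0,0,0,0,0,-0.3889],[0,0,0,0,0,-0.4556],[0,0,0,0,0,-0.4556],[0,0,0,0,0,-0.4556]],
  ],
)

```text
clock: 17.25
tool_pos: [0.5514, -0.0613, 0.0793]
orientation: [-180.0, -0.1, -10.4]
force: [0.0, 0.5, -2.2]
opening: 0.0204
gripper_force: 30.0
```

```bash
sed -i 's/a=np.radians(-10.2)/a=np.radians(-10.05)/; s/C=np.array(\[.566,.039\])/C=np.array([.5678,.0387])/' t.py; python3 t.py 0 -86 .078; python3 -c "
from h import *
o=ctrl.get_obs();print(o['orientation'],o['joint_pos'])"
```

```text
[ 0.5528 -0.046   0.078 ] [-0.14 -1.53  0.13] [ 0.5514 -0.0613  0.0793] [ 0.05  0.5  -2.17] 17.25 box-frame tcp [   1.3 -101.3]
+x [ 1.    -0.006  0.002] F -0.04
+y [-0.006 -1.     0.001] F 0.5
[-1.79964368e+02 -1.01964388e-01 -1.04058745e+01] [ 1.38939207e+01  1.74220753e+01 -2.54662969e+01  1.29674741e-02
 -4.70040348e+01  6.56914023e+01]
```

In the tool's units: -1.5 cm / 100 = -0.015, -1.3 cm / 100 = -0.013.

Request:
send_rows(
  plan=[
    [[0,-0.004,0,0,0,0],[0,-0.008,0,0,0,0],[0,-0.011,0,0,0,0],[0,-0.013,0,0,0,0],[0,-0.014,0,0,0,0],[0,-0.015,0,0,0,0],[0,-0.015,0,0,0,0],[0,-0.015,0,0,0,0]],
  ],
)

```text
clock: 17.92
tool_pos: [0.5532, -0.0468, 0.079]
orientation: [180.0, 0.0, -10.2]
force: [-0.0, -0.7, -1.1]
opening: 0.0196
gripper_force: 30.0
```

Request:
send_rows(
  plan=[
    [[0,-0.0004,0,0,0,0],[0,-0.0008,0,0,0,0],[0,-0.0012,0,0,0,0],[0,-0.0015,0,0,0,0],[0,-0.0015,0,0,0,0]],
  ],
)

```text
clock: 18.33
tool_pos: [0.5535, -0.0453, 0.079]
orientation: [-180.0, 0.0, -10.2]
force: [0.2, -0.2, -0.9]
opening: 0.0197
gripper_force: 30.0
```

In the tool's units: -0.08 cm / 100 = -0.0008, -0.06 cm / 100 = -0.0006.

Request:
send_rows(
  plan=[
    [[0,-0.0003,0,0,0,0],[0,-0.0006,0,0,0,0],[0,-0.0008,0,0,0,0],[0,-0.0008,0,0,0,0]],
  ],
)

```text
clock: 18.67
tool_pos: [0.5536, -0.0445, 0.079]
orientation: [180.0, 0.0, -10.2]
force: [-0.0, 0.2, -1.0]
opening: 0.0201
gripper_force: 30.0
```

In the tool's units: -0.08 cm / 100 = -0.0008, -0.06 cm / 100 = -0.0006.

Request:
send_rows(
  plan=[
    [[0,-0.0003,0,0,0,0],[0,-0.0006,0,0,0,0],[0,-0.0008,0,0,0,0],[0,-0.0008,0,0,0,0]],
  ],
)

```text
clock: 19.0
tool_pos: [0.5538, -0.0437, 0.079]
orientation: [-180.0, 0.0, -10.2]
force: [-0.1, 0.4, -0.5]
opening: 0.02
gripper_force: 30.0
```

In the tool's units: -0.08 cm / 100 = -0.0008, -0.06 cm / 100 = -0.0006.

Request:
send_rows(
  plan=[
    [[0,-0.0003,0,0,0,0],[0,-0.0006,0,0,0,0],[0,-0.0008,0,0,0,0],[0,-0.0008,0,0,0,0]],
  ],
)

```text
clock: 19.33
tool_pos: [0.5539, -0.043, 0.079]
orientation: [180.0, 0.0, -10.2]
force: [-0.8, 0.3, -1.0]
opening: 0.0199
gripper_force: 30.0
```

In the tool's units: -0.06 cm / 100 = -0.0006, -0.03 cm / 100 = -0.0003.

Request:
send_rows(
  plan=[
    [[0,-0.0003,0,0,0,0],[0,-0.0006,0,0,0,0],[0,-0.0006,0,0,0,0]],
  ],
)

```text
clock: 19.58
tool_pos: [0.5541, -0.0423, 0.079]
orientation: [-180.0, -0.0, -10.2]
force: [0.2, 0.4, -1.3]
opening: 0.0198
gripper_force: 30.0
```

In the tool's units: -0.06 cm / 100 = -0.0006, -0.03 cm / 100 = -0.0003.

Request:
send_rows(
  plan=[
    [[0,-0.0003,0,0,0,0],[0,-0.0006,0,0,0,0],[0,-0.0006,0,0,0,0]],
  ],
)

```text
clock: 19.83
tool_pos: [0.5541, -0.0418, 0.079]
orientation: [180.0, 0.0, -10.2]
force: [0.2, -0.3, -0.8]
opening: 0.0197
gripper_force: 30.0
```

In the tool's units: -0.05 cm / 100 = -0.0005, -0.03 cm / 100 = -0.0003.

Request:
send_rows(
  plan=[
    [[0,-0.0003,0,0,0,0],[0,-0.0005,0,0,0,0],[0,-0.0005,0,0,0,0]],
  ],
)

```text
clock: 20.08
tool_pos: [0.5543, -0.0413, 0.079]
orientation: [180.0, -0.0, -10.2]
force: [0.2, -0.9, -1.5]
opening: 0.0198
gripper_force: 30.0
```

In the tool's units: -0.05 cm / 100 = -0.0005, -0.03 cm / 100 = -0.0003.

Request:
send_rows(
  plan=[
    [[0,-0.0003,0,0,0,0],[0,-0.0005,0,0,0,0],[0,-0.0005,0,0,0,0]],
  ],
)

```text
clock: 20.33
tool_pos: [0.5543, -0.0408, 0.079]
orientation: [-180.0, -0.0, -10.2]
force: [1.0, 0.3, -0.4]
opening: 0.0195
gripper_force: 30.0
```

In the tool's units: -0.04 cm / 100 = -0.0004, -0.03 cm / 100 = -0.0003.

Request:
send_rows(
  plan=[
    [[0,-0.0003,0,0,0,0],[0,-0.0004,0,0,0,0],[0,-0.0004,0,0,0,0]],
  ],
)

```text
clock: 20.58
tool_pos: [0.5544, -0.0404, 0.079]
orientation: [180.0, 0.0, -10.2]
force: [-0.3, -0.3, -0.7]
opening: 0.0199
gripper_force: 30.0
```

In the tool's units: -0.05 cm / 100 = -0.0005, -0.03 cm / 100 = -0.0003.

Request:
send_rows(
  plan=[
    [[0,-0.0003,0,0,0,0],[0,-0.0005,0,0,0,0],[0,-0.0005,0,0,0,0]],
  ],
)

```text
clock: 20.83
tool_pos: [0.5545, -0.0399, 0.079]
orientation: [180.0, -0.0, -10.2]
force: [-0.2, 0.2, -1.2]
opening: 0.0195
gripper_force: 30.0
```

In the tool's units: -0.05 cm / 100 = -0.0005, -0.03 cm / 100 = -0.0003.

Request:
send_rows(
  plan=[
    [[0,-0.0003,0,0,0,0],[0,-0.0005,0,0,0,0],[0,-0.0005,0,0,0,0]],
  ],
)

```text
clock: 21.08
tool_pos: [0.5546, -0.0394, 0.079]
orientation: [180.0, -0.0, -10.2]
force: [-0.1, -0.8, -1.9]
opening: 0.0199
gripper_force: 30.0
```

Request:
send_rows(
  plan=[
    [[0,-0.0003,0,0,0,0],[0,-0.0005,0,0,0,0],[0,-0.0005,0,0,0,0]],
  ],
)

```text
clock: 21.33
tool_pos: [0.5546, -0.039, 0.079]
orientation: [180.0, 0.0, -10.2]
force: [-0.5, -0.4, -2.0]
opening: 0.0201
gripper_force: 30.0
```

In the tool's units: -0.05 cm / 100 = -0.0005, -0.03 cm / 100 = -0.0003.

Request:
send_rows(
  plan=[
    [[0,-0.0003,0,0,0,0],[0,-0.0005,0,0,0,0],[0,-0.0005,0,0,0,0]],
  ],
)

```text
clock: 21.58
tool_pos: [0.5546, -0.0387, 0.0791]
orientation: [180.0, 0.0, -10.2]
force: [-0.4, -2.5, -0.8]
opening: 0.0194
gripper_force: 30.0
```

Contact. I'll press slightly more and hold.

In the tool's units: -0.03 cm / 100 = -0.0003, -0.02 cm / 100 = -0.0002.

Request:
send_rows(
  plan=[
    [[0,-0.0002,0,0,0,0],[0,-0.0003,0,0,0,0],[0,-0.0003,0,0,0,0],[0,-0.0003,0,0,0,0]],
  ],
)

```text
clock: 21.92
tool_pos: [0.5547, -0.0385, 0.0791]
orientation: [180.0, 0.0, -10.2]
force: [-0.1, -5.5, 1.4]
opening: 0.0197
gripper_force: 30.0
```

Request:
send_rows(
  plan=[
    [[0,0,0,0,0,0],[0,0,0,0,0,0],[0,0,0,0,0,0],[0,0,0,0,0,0],[0,0,0,0,0,0],[0,0,0,0,0,0],[0,0,0,0,0,0],[0,0,0,0,0,0]],
  ],
)

```text
clock: 22.58
tool_pos: [0.5547, -0.0385, 0.0791]
orientation: [180.0, 0.0, -10.2]
force: [-1.0, -5.1, 1.0]
opening: 0.0196
gripper_force: 30.0
```

Request:
send_rows(
  plan=[
    [[0,0,0,0,0,0],[0,0,0,0,0,0],[0,0,0,0,0,0],[0,0,0,0,0,0],[0,0,0,0,0,0],[0,0,0,0,0,0]],
  ],
)

```text
clock: 23.08
tool_pos: [0.5547, -0.0385, 0.0791]
orientation: [180.0, 0.0, -10.2]
force: [-0.8, -5.0, 1.6]
opening: 0.02
gripper_force: 30.0
```

```bash
python3 t.py 0 -81 .078
```

```text
[ 0.5537 -0.0411  0.078 ] [-0.06  0.27  0.11] [ 0.5547 -0.0385  0.0791] [-0.77 -5.02  1.56] 23.0833 box-frame tcp [  0.6 -78.3]
+x [ 1.    -0.003 -0.   ] F 0.12
+y [-0.003 -1.    -0.   ] F -5.08
```

```bash
sed -i 's/C=np.array(\[.5678,.0387\])/C=np.array([.5682,.0411])/' t.py; python3 t.py -25 -20 .125; python3 t.py 10 -20 .125
```

```text
[0.5401 0.0258 0.125 ] [-2.58 -6.06 -4.59] [ 0.5547 -0.0385  0.0791] [-0.77 -5.02  1.56] 23.0833 box-frame tcp [  0.6 -80.7]
+x [ 1.    -0.003 -0.   ] F 0.12
+y [-0.003 -1.    -0.   ] F -5.08
[0.5746 0.0197 0.125 ] [ 0.92 -6.07 -4.59] [ 0.5547 -0.0385  0.0791] [-0.77 -5.02  1.56] 23.0833 box-frame tcp [  0.6 -80.7]
+x [ 1.    -0.003 -0.   ] F 0.12
+y [-0.003 -1.    -0.   ] F -5.08
```

In the tool's units: -4.6 cm / 100 = -0.046, -3.5 cm / 100 = -0.035.

Request:
send_rows(
  plan=[
    [[0,0.005,0,0,0,0],[0,0.01,0,0,0,0],[0,0.01,-0.015,0,0,0],[0,0.01,-0.035,0,0,0],[0,0.01,-0.046,0,0,0],[0,0.01,-0.046,0,0,0]],
  ],
)

```text
clock: 23.58
tool_pos: [0.5549, -0.0477, 0.1275]
orientation: [-179.9, -0.3, -10.2]
force: [0.5, 0.2, -1.4]
opening: 0.0198
gripper_force: 30.0
```

```bash
python3 t.py -25 -20 .125
```

```text
[0.5401 0.0258 0.125 ] [-2.76 -6.97  0.25] [ 0.5549 -0.0477  0.1275] [ 0.47  0.19 -1.37] 23.5833 box-frame tcp [  2.3 -89.7]
+x [ 1.    -0.003  0.005] F 0.43
+y [-0.003 -1.     0.002] F 0.27
```

In the tool's units: -7.07 cm / 100 = -0.0707, -2.6 cm / 100 = -0.026.

Request:
send_rows(
  plan=[
    [[-0.026,-0.0707,0,0,0,0],[-0.026,-0.0707,0,0,0,0],[-0.026,-0.0707,0,0,0,0],[-0.026,-0.0707,0,0,0,0],[-0.026,-0.0707,0,0,0,0],[-0.026,-0.0707,0,0,0,0]],
  ],
)

```text
clock: 24.08
tool_pos: [0.5398, 0.0257, 0.1245]
orientation: [180.0, 0.0, -10.3]
force: [0.1, -0.4, -1.0]
opening: 0.0199
gripper_force: 30.0
```

Run:
```python
from h import *
im,K,P=snap('wrist'); np.savez('w4.npz',im=im,K=K,P=P)
b=np.clip(im.astype(int)*2,0,255).astype(np.uint8); cv2.imwrite('pics/w4.png',b[:,:,::-1])
o=ctrl.get_obs();t=o['tool_pos'];print(t,o['orientation']);print('foot',proj(t-[0,0,.041],K,P),'hole',proj([.5746,.0197,.057],K,P))
```

```text
[0.53987281 0.02553786 0.1245981 ] [ 1.79990184e+02  2.82472299e-02 -1.02806302e+01]
foot [279.94338651 239.02095827] hole [279.1044731  171.18104686]
```

View pics/w4.png

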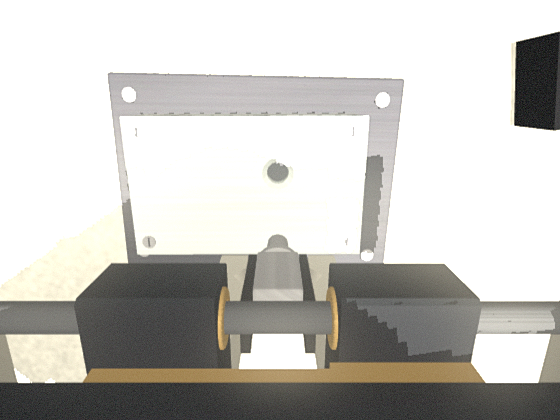

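The hole shows at about (278,172), where (279,171) was predicted. The foot's outline peaks near (278,235). I'll measure both more precisely.

Run:
```python
from h import *
d=np.load('w4.npz');im,K,P=d['im'],d['K'],d['P'];g=im.max(2)
t=np.array([.53987,.02554,.1246]);ax=np.array([np.cos(np.radians(-10.28)),np.sin(np.radians(-10.28)),0])
f=t-[0,0,.041]
print('edge',proj(f+ax*.004,K,P),proj(f+ax*.006+[0,0,.003],K,P))
print('px/mm x',proj(f+ax*.001,K,P)-proj(f,K,P))
print(g[228:252,278]); print(g[244,262:296])
r=g[155:190,260:298]; m=(r<95).astype(np.uint8); M=cv2.moments(m,True);print('hole',M['m10']/M['m00']+260,M['m01']/M['m00']+155,M['m00'])
print(r[8:28:2,::2])
u,v=M['m10']/M['m00']+260,M['m01']/M['m00']+155
print(ray(u,v,K,P,.057))
```

```text
edge [279.96152434 232.65695021] [280.00815784 231.25408793]
px/mm x [ 0.00519121 -1.5859112 ]
[134 134 135 136 137 129 101  82  82  85  82  82  81  83  82  83  82  85
  83  93 109 105 104  98]
[135 134 137 138 136 101  75  75  81  82  83  82  82  83  82  83  82  84
  84  84  82  80  81  81  77  78 125 138 137 137 138 137 138 138]
hole 277.06493506493507 171.9025974025974 308.0
[[139 141 142 123 117 118  90  75  99  79 109 125 173 185 187 234 237 236
  235]
 [141 142 127 116 121  89  74  75  73  75 101  95  77 171 186 136 244 237
  236]
 [139 137 119 120  91  75  77  73  76  76  74  73  73  76 119 114 134 242
  239]
 [140 131 123 122  74  76  74  75  73  77  76  78  77  74 108 123 118 223
  143]
 [138 128 123 124  71  74  75  76  72  76  73  75  77  74  93 128 124 138
  139]
 [137 124 123 123  72  74  74  73  75  76  76  76  78  77 100 124 124 141
  143]
 [140 130 122 126  78  76  76  77  76  76  78  77  77  75 120 126 125 143
  141]
 [137 129 124 131 108  80  73  76  77  77  76  77  77  93 131 129 125 137
  137]
 [139 139 131 128 132 106  83  74  74  74  74  82  94 126 133 131 136 144
  142]
 [138 139 132 131 134 132 108 102  93  91  98 104 125 137 133 130 143 141
  142]]
[0.57437475 0.02104522 0.057     ]
```

```bash
python3 t.py 11.6 -20.2 .103
```

```text
[0.5761 0.0192 0.103 ] [ 3.68 -0.02  2.16] [0.5399 0.0255 0.1246] [-0.5  -0.16 -1.23] 24.1333 box-frame tcp [-25.2 -20.3]
+x [ 1.    -0.004 -0.   ] F -0.47
+y [-0.004 -1.    -0.   ] F -0.24
```

In the tool's units: 3.68 cm / 100 = 0.0368, 2.1 cm / 100 = 0.021.

Request:
send_rows(
  plan=[
    [[0.02,0,0,0,0,0],[0.0368,0,0,0,0,0],[0.0368,0,0.006,0,0,0],[0.0368,0,0.012,0,0,0],[0.0368,0,0.018,0,0,0],[0.0368,0,0.021,0,0,0],[0.0368,0,0.021,0,0,0],[0.0368,0,0.021,0,0,0]],
  ],
)

```text
clock: 24.8
tool_pos: [0.5757, 0.0195, 0.1038]
orientation: [180.0, 0.0, -10.2]
force: [0.2, 0.0, -1.3]
opening: 0.0198
gripper_force: 30.0
```

```bash
python3 t.py 11.6 -20.2 .103
```

```text
[0.5761 0.0192 0.103 ] [0.04 0.03 0.08] [0.5757 0.0195 0.1038] [ 0.17  0.04 -1.33] 24.8 box-frame tcp [ 11.2 -19.9]
+x [ 1.    -0.003 -0.001] F 0.16
+y [-0.003 -1.    -0.   ] F 0.07
```

Foot is about 6 mm above the mouth. Now a slow descent into it.

In the tool's units: 0.8 cm / 100 = 0.008, 0.03 cm / 100 = 0.0003.

Request:
send_rows(
  plan=[
    [[0.0003,0.0002,0.002,0,0,0],[0.0003,0.0002,0.004,0,0,0],[0.0003,0.0002,0.006,0,0,0],[0.0003,0.0002,0.007,0,0,0],[0.0003,0.0002,0.008,0,0,0],[0.0003,0.0002,0.008,0,0,0]],
  ],
)

```text
clock: 25.3
tool_pos: [0.5763, 0.0194, 0.0958]
orientation: [180.0, 0.0, -10.2]
force: [-0.7, -0.6, -1.4]
opening: 0.0198
gripper_force: 30.0
```

In the tool's units: 0.3 cm / 100 = 0.003, 0.24 cm / 100 = 0.0024.

Request:
send_rows(
  plan=[
    [[0,0,0.0008,0,0,0],[0,0,0.0016,0,0,0],[0,0,0.0024,0,0,0],[0,0,0.003,0,0,0],[0,0,0.003,0,0,0]],
  ],
)

```text
clock: 25.72
tool_pos: [0.5761, 0.0193, 0.0927]
orientation: [180.0, 0.0, -10.2]
force: [-1.5, 0.1, -1.3]
opening: 0.0198
gripper_force: 30.0
```

In the tool's units: 0.2 cm / 100 = 0.002, 0.15 cm / 100 = 0.0015.

Request:
send_rows(
  plan=[
    [[0,0,0.0005,0,0,0],[0,0,0.001,0,0,0],[0,0,0.0015,0,0,0],[0,0,0.002,0,0,0],[0,0,0.002,0,0,0]],
  ],
)

```text
clock: 26.13
tool_pos: [0.5763, 0.0193, 0.0908]
orientation: [180.0, 0.0, -10.2]
force: [-1.8, -0.0, -0.7]
opening: 0.0199
gripper_force: 30.0
```

In the tool's units: 0.5 cm / 100 = 0.005, 0.4 cm / 100 = 0.004.

Request:
send_rows(
  plan=[
    [[-0.0004,0,0.001,0,0,0],[-0.0005,0,0.002,0,0,0],[-0.0005,0,0.003,0,0,0],[-0.0005,0,0.004,0,0,0],[-0.0005,0,0.005,0,0,0],[-0.0005,0,0.005,0,0,0]],
  ],
)

```text
clock: 26.63
tool_pos: [0.5759, 0.0195, 0.0857]
orientation: [180.0, 0.0, -10.2]
force: [-2.1, 0.1, -0.5]
opening: 0.02
gripper_force: 30.0
```

In the tool's units: 0.5 cm / 100 = 0.005, 0.4 cm / 100 = 0.004.

Request:
send_rows(
  plan=[
    [[0,0,0.001,0,0,0],[0,0,0.002,0,0,0],[0,0,0.003,0,0,0],[0,0,0.004,0,0,0],[0,0,0.005,0,0,0],[0,0,0.005,0,0,0]],
  ],
)

```text
clock: 27.13
tool_pos: [0.5759, 0.0195, 0.0808]
orientation: [180.0, 0.0, -10.2]
force: [-1.5, -1.1, -1.6]
opening: 0.0198
gripper_force: 30.0
```

In the tool's units: 0.5 cm / 100 = 0.005, 0.4 cm / 100 = 0.004.

Request:
send_rows(
  plan=[
    [[-0.0003,0,0.001,0,0,0],[-0.0005,0,0.002,0,0,0],[-0.0005,0,0.003,0,0,0],[-0.0005,0,0.004,0,0,0],[-0.0005,0,0.005,0,0,0],[-0.0005,0,0.005,0,0,0]],
  ],
)

```text
clock: 27.63
tool_pos: [0.5756, 0.0196, 0.0758]
orientation: [-180.0, -0.0, -10.2]
force: [-0.0, -0.1, -1.0]
opening: 0.0195
gripper_force: 30.0
```

In the tool's units: 0.5 cm / 100 = 0.005, 0.4 cm / 100 = 0.004.

Request:
send_rows(
  plan=[
    [[0,0,0.001,0,0,0],[0,0,0.002,0,0,0],[0,0,0.003,0,0,0],[0,0,0.004,0,0,0],[0,0,0.005,0,0,0],[0,0,0.005,0,0,0]],
  ],
)

```text
clock: 28.13
tool_pos: [0.5755, 0.0196, 0.0708]
orientation: [-180.0, 0.0, -10.2]
force: [0.6, 0.4, -0.6]
opening: 0.0199
gripper_force: 30.0
```

Free in the hole, about 5 mm to go.

In the tool's units: 0.38 cm / 100 = 0.0038, 0.35 cm / 100 = 0.0035.

Request:
send_rows(
  plan=[
    [[0,0,0.001,0,0,0],[0,0,0.002,0,0,0],[0,0,0.003,0,0,0],[0,0,0.0035,0,0,0],[0,0,0.0038,0,0,0],[0,0,0.0038,0,0,0]],
  ],
)

```text
clock: 28.63
tool_pos: [0.5755, 0.0196, 0.0671]
orientation: [180.0, -0.0, -10.2]
force: [0.2, -0.1, -1.5]
opening: 0.0196
gripper_force: 30.0
```

In the tool's units: 0.06 cm / 100 = 0.0006, 0.03 cm / 100 = 0.0003.

Request:
send_rows(
  plan=[
    [[0,0,0.0003,0,0,0],[0,0,0.0006,0,0,0],[0,0,0.0006,0,0,0]],
  ],
)

```text
clock: 28.88
tool_pos: [0.5755, 0.0196, 0.0666]
orientation: [180.0, -0.0, -10.2]
force: [0.0, -0.5, -0.4]
opening: 0.0198
gripper_force: 30.0
```

In the tool's units: 0.06 cm / 100 = 0.0006, 0.03 cm / 100 = 0.0003.

Request:
send_rows(
  plan=[
    [[0,0,0.0003,0,0,0],[0,0,0.0006,0,0,0],[0,0,0.0006,0,0,0]],
  ],
)

```text
clock: 29.13
tool_pos: [0.5754, 0.0196, 0.0659]
orientation: [-180.0, 0.0, -10.2]
force: [-0.6, -0.3, -1.8]
opening: 0.0199
gripper_force: 30.0
```

In the tool's units: 0.03 cm / 100 = 0.0003, 0.02 cm / 100 = 0.0002.

Request:
send_rows(
  plan=[
    [[0,0,0.0002,0,0,0],[0,0,0.0003,0,0,0],[0,0,0.0003,0,0,0]],
  ],
)

```text
clock: 29.38
tool_pos: [0.5756, 0.0195, 0.0659]
orientation: [180.0, -0.0, -10.2]
force: [0.7, 0.0, 0.6]
opening: 0.0194
gripper_force: 30.0
```

Request:
send_rows(
  plan=[
    [[0,0,0,0,0,0],[0,0,0,0,0,0],[0,0,0,0,0,0],[0,0,0,0,0,0],[0,0,0,0,0,0],[0,0,0,0,0,0],[0,0,0,0,0,0],[0,0,0,0,0,0]],
  ],
  fingers=0.7,
)

```text
clock: 30.05
tool_pos: [0.5755, 0.0196, 0.0657]
orientation: [-180.0, -0.0, -10.2]
force: [0.1, -0.6, -0.1]
opening: 0.0609
gripper_force: 0.0
```

In the tool's units: -13 cm / 100 = -0.13, -12 cm / 100 = -0.12.

Request:
send_rows(
  plan=[
    [[0,0,-0.005,0,0,0],[0,0,-0.015,0,0,0],[0,0,-0.03,0,0,0],[0,0,-0.06,0,0,0],[0,0,-0.09,0,0,0],[-0.03,0,-0.12,0,0,0],[-0.06,0,-0.13,0,0,0],[-0.06,0,-0.13,0,0,0]],
  ],
)

```text
clock: 30.72
tool_pos: [0.5143, 0.0307, 0.2003]
orientation: [-179.8, -0.3, -10.2]
force: [-0.3, 0.2, -1.3]
opening: 0.0613
gripper_force: 0.0
```

Run:
```python
from h import *
im,K,P=snap('wrist')
b=np.clip(im.astype(int)*1.3,0,255).astype(np.uint8); cv2.imwrite('pics/w5.png',b[:,:,::-1])
c=np.array([.5741,.0198]);print('head top if home',proj([*c,.099],K,P),'if 5mm high',proj([*c,.104],K,P),[proj([c[0]+a,c[1]+b,.099],K,P).round() for a in(-.01,.01) for b in(-.01,.01)])
```

```text
head top if home [280.01685409 126.51934989] if 5mm high [280.03982364 127.03675173] [array([296., 138.]), array([269., 143.]), array([292., 109.]), array([263., 115.])]
```

View pics/w5.png

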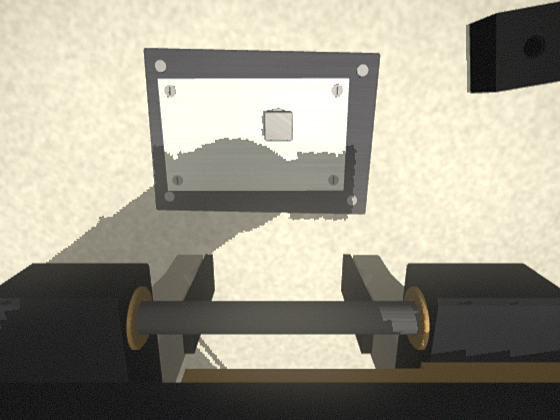

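The pin stands upright in the hole, with its head at (278,126) as predicted for the seated height. The gripper is clear.

Request:
send_rows(
  plan=[
    [[0,0,0,0,0,0],[0,0,0,0,0,0],[0,0,0,0,0,0]],
  ],
)

```text
clock: 31.02
tool_pos: [0.5167, 0.0301, 0.1953]
orientation: [180.0, 0.0, -10.2]
force: [-0.5, 0.2, 0.3]
opening: 0.0616
gripper_force: 0.0
```

```bash
python3 -c "
from plant import ctrl
print(ctrl.close_job())"
```

```text
the job is handed in; nothing more can be done
None
```

I handed the job in at about 31 s, and no verdict came back: all three touches were held for over a second at about 5 N, and the pin is upright in the box's hole, home by the arm's height reading, and released.

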